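# Find the socket that fits the hub nut and hold it seated

## Robot

A 6-joint arm with a two-finger parallel gripper is mounted at the origin on the work surface. World frame = base frame: x ahead of the robot, y to its left, z up, the work surface at z = 0. Lengths are in mm, angles in rad, forces in N, time in s.
With the tool pointing down it reaches from about 325 to 775 mm from the base axis. Payload 5.5 kg.
Tool frame: the origin (TCP) lies midway between the tips of the shut fingers; the grasp point (between the pads) lies r.hold_point_z behind it (r.hold_point_z is the distance from the TCP to the grasp point, in mm); z points along the fingers, y is the direction in which the jaws open and shut (so a half turn about z gives the same grasp; the last joint's range is limited). The gripper opens to 88 mm and grips with 3 to 60 N. Pads are 20 mm wide; open, the fingers measure 115 mm over their backs; the gripper's body (75 mm by 178 mm) begins 61 mm behind the grasp point.
Start: joints at [1.107, 0.091, 1.231, -0, 1.82, -0.057], TCP at [237.409, 551.047, 222.631] pointing down, gripper open.
Joint ranges: [-2.87, 2.87], [-0.86, 2.18], [0.17, 2.46], [-1.51, 4.65], [0.06, 2.69], [-2.65, 2.65]. Speed limits (rad/s): [2.57, 2.57, 3.01, 3.14, 3.14, 3.14].

## Interface

Orientations are given as a unit quaternion [x, y, z, w].
In Python, from cell import r gives the robot as it stands.
- The arm moves only by the shell command python3 -m pendant 'ROWS' [FORCE]. ROWS is JSON, a list that holds one entry, the list of rows, each a list of 7 numbers: the turn, a rotation vector about the tool's x, y, z in rad, then the shift along the tool's x, y, z in mm, then the closure, from 0 (fully open) to 1 (shut). A call has exactly 8 rows; each row is the pose to reach, as a shift and turn from the pose commanded when the call began, along the tool's axes at that moment; what a row does not reach only later rows make up. A row lasts 1/8 s, in which the tool goes at most 62.5 mm and 10.7 degrees, less where a joint would pass 70% of its speed; a pose out of reach is approached as far as the arm can. A call with a gripper value outside its range is refused whole. The fingers move at their own pace and stop on an object; FORCE is the grip in N (left out, the last holds). Time passes only in rows, so rows that repeat a pose let the fingers close, or fill a call up. It gives the time, the measured TCP pose, the force and the opening at its end, in the units of the state.
- r.observe(): the state, without advancing time (a new reading comes with each control period).
- r.capture(name): name is "scene" or "side" or "wrist"; returns a dict with "image" (400x640x3 uint8, red, green, blue), "range_z" (400x640 float32, mm along the optical axis (not along the pixel's ray), 0 where there is no reading), "camera_matrix" (3x3 intrinsics, pixels), "rvec" (rotation vector, rad) and "tvec" (3), from world to camera coordinates, as OpenCV has them; the wrist camera has in their place "mount" (4x4, takes a point from camera to tool coordinates, whose origin is the TCP and whose axes are the flange's). Camera axes: x right, y down, z forward; pixel columns grow to the right and rows downward; lengths in mm; the calibration is good to about 2 mm. A picture is of the moment at which its call begins: read the wrist's pose just before it.
- r.job_done(): hands the job in, once; it reports no verdict.
The state is a dict: "time": time; "joint_pos": joint angles; "joint_velocities": joint speeds; "tau": joint torques, N m; "tool_pos": TCP position; "orientation": TCP orientation; "contact_force": force on the tool from outside, world axes, zero at the start; "torque": the same for the moment, N m; "width": opening from 0.0 (shut) to 1.0 (fully open).
Only numpy, scipy, OpenCV 4.12 (cv2) and the standard library are available. Lean on these libraries where they do the work, as an engineer would, in place of code of your own. Each camera call takes 0.05 s, during which the arm holds its last target. There are 200 camera calls.

## Task

The hub nut of the trailer brake drum has to come off: slide the clear cover of the socket case fully open, try the sockets on the nut until you find the one that goes right down over it, and stand any that does not fit back upright in a free pocket of the case. Finish while still gripping the right socket, square and fully home on the nut, ready for the ratchet, with the other two standing in the case. Leave everything else on the shelf where it is.

Things in the scene. Friction and masses are not known exactly. Their poses are not given: they have to be found in the camera images.
- hub: grey cast brake drum with hub, open side down on the mat, 236 mm across, 122 mm high with the axle end, immovable. Origin: centre of its underside, z up. Five 12 mm wheel studs on a 112 mm circle, tips 92 mm above the mat. In the middle a hub boss 72 mm across, rim 96 mm up, with a 58 mm bore around the nut.
- nut (a point): foot of the brass-coloured hub nut (hexagon, 30 mm across flats, 24 mm tall, top chamfered 3 mm, does not turn), on its axis, 90 mm above the mat: here a seated socket has its origin, with 0.75 mm room each side; one that does not fit stops 24 mm higher. z up; flats face +x, -x and every 60 deg. The axle end, 20 mm thick, stands 8 mm above the nut.
- case: dark steel socket case, 182 mm (x) by 460 mm (y), walls 104 mm high, aluminium tracks to 112 mm, immovable. Origin: centre of its underside, z up, y along the track. The half towards -y is the socket bay, 168 mm wide in x, 226 mm long in y, with three pockets in a row along y; the other half has a fixed clear pane on top.
- cover (a joint): the sliding clear cover over the socket bay: 0 m = shut, 0.215 m = fully open (end stop); it slides towards the case's +y over the fixed pane, stays where it is left, and takes 2 to 4 N. It starts shut or up to 35 mm open. Cover top 110 mm above the mat.
- cover_handle (a point): middle of the orange bar handle on top of the sliding cover, 140 mm above the mat: a bar 100 mm long along the case's x, 12 mm wide and 12 mm high, on two posts 80 mm apart with 24 mm free under it; it stands near the cover's -y end and moves with the cover along the case's y.
- pocket_1 (a point): centre of the floor of one of the three round pockets of the case (48 mm across, 14 mm deep, floor 12 mm above the mat); pockets 1, 2, 3 lie 56 mm apart along the case's y. A socket stood in it has its origin here and its top 97 mm above the mat.
- pocket_2 (a point): centre of the floor of one of the three round pockets of the case (48 mm across, 14 mm deep, floor 12 mm above the mat); pockets 1, 2, 3 lie 56 mm apart along the case's y. A socket stood in it has its origin here and its top 97 mm above the mat.
- pocket_3 (a point): centre of the floor of one of the three round pockets of the case (48 mm across, 14 mm deep, floor 12 mm above the mat); pockets 1, 2, 3 lie 56 mm apart along the case's y. A socket stood in it has its origin here and its top 97 mm above the mat.
- socket_1: one of 3 chromed sockets (85 mm tall, 0.4 kg), alike outside: just one fits the nut, two are too small; find it by trying. Origin: centre of the open lower end, z up. Round, 44 mm, up to 45 mm; above that a hexagon 30 mm across flats (grip here), dark square hole on top. Opening 40 mm deep, in line with the hexagon: flats face +x, -x and every 60 deg. Stands in a pocket.
- socket_2: one of 3 chromed sockets (85 mm tall, 0.4 kg), alike outside: just one fits the nut, two are too small; find it by trying. Origin: centre of the open lower end, z up. Round, 44 mm, up to 45 mm; above that a hexagon 30 mm across flats (grip here), dark square hole on top. Opening 40 mm deep, in line with the hexagon: flats face +x, -x and every 60 deg. Stands in a pocket.
- socket_3: one of 3 chromed sockets (85 mm tall, 0.4 kg), alike outside: just one fits the nut, two are too small; find it by trying. Origin: centre of the open lower end, z up. Round, 44 mm, up to 45 mm; above that a hexagon 30 mm across flats (grip here), dark square hole on top. Opening 40 mm deep, in line with the hexagon: flats face +x, -x and every 60 deg. Stands in a pocket.
- charger: blue plastic battery charger with a black carrying handle, 100 x 170 x 94 mm, bystander; origin at the centre of its underside
- headlamp: round aluminium headlamp housing, 132 mm across, 84 mm high, lens up, bystander; origin at the centre of its underside
- canister: green plastic canister with black screw top, 75 x 125 x 190 mm, bystander; origin at the centre of its underside
- ratchet: chrome ratchet lying flat, 215 mm long, 40 mm high, bystander; origin under the middle of its handle
- dust_cap: steel dust cap of the hub, a cup 62 mm across, 25 mm high, bystander; origin at the centre of its underside
- spray_can: blue spray can, 58 mm across, 165 mm high, bystander; origin at the centre of its underside

How it is judged:
By the outcome, as a careful person would: the job done as asked, in the order asked, and still so for the second after the job is handed in, while the arm keeps its last pose, push and grip.
It also fails if it takes over 72 s, if anything falls off the work surface, if the arm or the gripper's body presses on something with over 40 N, if the wrist force passes 120 N, or if a joint passes its speed limit or range.

## Working session

There is one attempt and no reset: what is moved stays moved. The work goes in short steps, Python scripts to look and compute and a shell command to move; the robot and the scene stay as the last step left them, time stands still between calls to the robot, and variables do not carry over. Pictures are saved under pics/ and viewed, about 8 in all and at most 12, crops included, and the job is handed in when it is done.

```bash
ls; mkdir -p pics; python3 - <<'E'
from cell import r
import cv2,numpy as np,pickle
print(r.observe(), r.hold_point_z)
for n in("scene","side","wrist"):
    d=r.capture(n);pickle.dump(d,open(n+".pkl","wb"))
    cv2.imwrite(f"pics/{n}0.png",d["image"][:,:,::-1])
    print(n,d["camera_matrix"].tolist(),d.get("rvec"),d.get("tvec"),d.get("mount"))
E
```

```text
pics
{'time': 0.0, 'joint_pos': array([ 1.10723570e+00,  9.18495881e-02,  1.23184331e+00, -2.65106741e-07,
        1.81976973e+00, -5.67232640e-02]), 'joint_velocities': array([-2.79387177e-04, -8.85083022e-05,  6.71778683e-04,  1.14419614e-03,
        8.80417868e-04, -7.02320385e-04]), 'tau': array([ 1.25361894e-03, -4.46453512e+01, -4.06440139e+01,  6.99938997e-02,
        2.95293401e-02, -1.09252146e-04]), 'tool_pos': array([237.31469906, 550.77195956, 221.53645495]), 'orientation': array([ 2.02018645e-01,  9.79381230e-01, -9.03560037e-04, -2.40370803e-04]), 'contact_force': array([-0.49132322, -0.5981854 ,  0.20722921]), 'torque': array([ 0.0137202 , -0.04030254,  0.02182107]), 'width': 0.9982395683526617} 18.700000000000003
scene [[404.38793080283193, 0.0, 317.225020992993], [0.0, 404.38793080283193, 198.20106382944095], [0.0, 0.0, 1.0]] [ 2.37862635  1.13661971 -0.33317089] [-249.01921368 -370.73406465 1337.10972419] None
side [[448.40007515903756, 0.0, 324.322928139061], [0.0, 448.40007515903756, 196.9452248462664], [0.0, 0.0, 1.0]] [ 2.22503697 -0.1798835   0.09936782] [-542.31727508   46.71065308 1381.65508176] None
wrist [[309.2394489520379, 0.0, 327.04778506492346], [0.0, 309.2394489520379, 206.27080844629552], [0.0, 0.0, 1.0]] None None [[-6.74211951e-04 -9.69012855e-01 -2.47009378e-01  6.79694328e+01]
 [ 9.99999511e-01 -4.74728039e-04 -8.67149463e-04  7.49193779e-02]
 [ 7.23016699e-04 -2.47009842e-01  9.69012701e-01 -1.62037651e+02]
 [ 0.00000000e+00  0.00000000e+00  0.00000000e+00  1.00000000e+00]]
```

View pics/scene0.png

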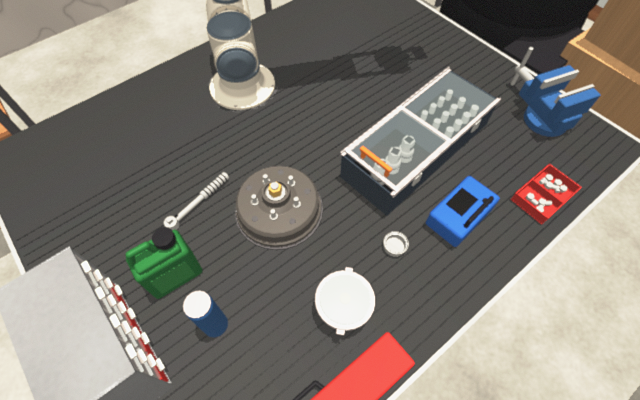

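View pics/side0.png

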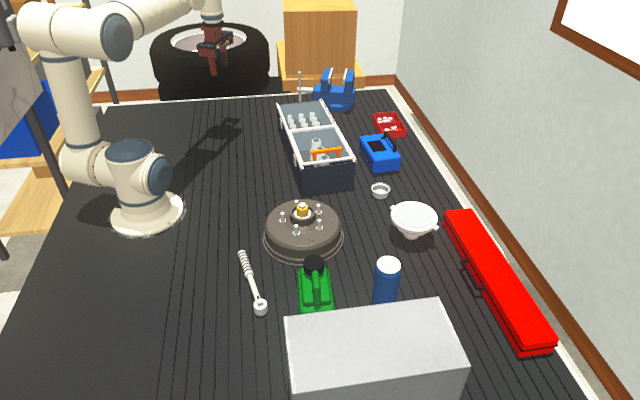

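The scene view shows the hub at (277,203) with the nut at (275,192). The case is at about (420,135), with the orange handle at (375,160) at its near end and the pockets next to the handle. Next I'll measure these from the depth data.

```bash
cat > h.py <<'E'
import numpy as np,cv2
from scipy.spatial.transform import Rotation as R
def cloud(d,pose=None):
    """world xyz (HxWx3), nan where no range; pose=(tool_pos,quat) for the wrist"""
    K=d["camera_matrix"];z=d["range_z"].astype(float);v,u=np.mgrid[:400,:640]
    p=np.dstack([(u-K[0,2])/K[0,0]*z,(v-K[1,2])/K[1,1]*z,z])
    if pose is None: w=(p-np.ravel(d["tvec"]))@R.from_rotvec(np.ravel(d["rvec"])).as_matrix()
    else:
        M=d["mount"];w=(p@M[:3,:3].T+M[:3,3])@R.from_quat(pose[1]).as_matrix().T+pose[0]
    w[z<=0]=np.nan
    return w
def ray(d,u,v,h,pose=None):
    """pixel -> world point at height h"""
    K=d["camera_matrix"];q=np.array([(u-K[0,2])/K[0,0],(v-K[1,2])/K[1,1],1])
    if pose is None:
        M=R.from_rotvec(np.ravel(d["rvec"])).as_matrix().T;o=-M@np.ravel(d["tvec"]);q=M@q
    else:
        T=R.from_quat(pose[1]).as_matrix();o=T@d["mount"][:3,3]+pose[0];q=T@d["mount"][:3,:3]@q
    return o+q*(h-o[2])/q[2]
def plan(tgt,yaw):
    """shift in the present tool axes and turn about tool z for TCP at tgt, tool y at world angle yaw (mod pi)"""
    from cell import r
    s=r.observe();T=R.from_quat(s["orientation"]);y=T.as_matrix()[:,1]
    e=(yaw-np.arctan2(y[1],y[0])+np.pi/2)%np.pi-np.pi/2
    print("t",round(s["time"],2),"tcp",s["tool_pos"].round(1),"F",s["contact_force"].round(1),"w",round(s["width"],3),"q6",s["joint_pos"][5].round(2),
     "shift",T.inv().apply(np.array(tgt)-s["tool_pos"]).round(1),"turn z",round(-e,3),"tilt",T.as_matrix()[:2,2].round(4))
E
python3 - <<'E'
import pickle,cv2,numpy as np
from h import *
for n in("scene","side"):
    d=pickle.load(open(n+".pkl","rb"));W=cloud(d);hsv=cv2.cvtColor(d["image"],cv2.COLOR_RGB2HSV)
    H,S,V=[hsv[...,i].astype(int) for i in range(3)]
    ok=np.isfinite(W[...,0])
    m=(H<18)&(H>6)&(S>170)&(V>150)&ok&(W[...,2]>120)&(W[...,2]<160)&(abs(W[...,0])<900)
    P=W[m]; 
    k=P[:,2]>np.percentile(P[:,2],50)-6
    P=P[k];c=P.mean(0);vv=np.linalg.eigh(np.cov(P[:,:2].T))[1][:,1]
    t=(P[:,:2]-c[:2])@vv
    print(n,"handle",len(P),c.round(1),"mid",(c[:2]+vv*(t.max()+t.min())/2).round(1),"len",np.ptp(t).round(1),"ang",np.degrees(np.arctan2(vv[1],vv[0])).round(1),"zmax",np.percentile(P[:,2],95).round(1))
    # case box: points z 98..118 around handle
    a=c[:2]
    q=ok&(W[...,2]>100)&(W[...,2]<120)&(np.hypot(W[...,0]-a[0],W[...,1]-a[1])<520)&(V>0)
    lab,cc=cv2.connectedComponents(q.astype(np.uint8),connectivity=8)
    uv=[];
    best=max(range(1,lab),key=lambda i:(cc==i).sum());Q=W[cc==best]
    print(" case",len(Q),cv2.minAreaRect(Q[:,:2].astype(np.float32)),Q[:,2].mean().round(1))
    # nut: yellow
    y=(H>18)&(H<32)&(S>110)&ok&(W[...,2]>95)&(W[...,2]<125)
    print(" nut",y.sum(),W[y].mean(0).round(1) if y.any() else "")
    c0=W[y].mean(0)
    dr=ok&(W[...,2]>45)&(W[...,2]<90)&(np.hypot(W[...,0]-c0[0],W[...,1]-c0[1])<150)
    zz=W[dr];print(" drum circ",cv2.minEnclosingCircle(zz[:,:2].astype(np.float32)),np.percentile(zz[:,2],[5,50,95]).round(1))
    im=d["image"]; u,v=np.where(y)[1].mean(),np.where(y)[0].mean(); print(" nut px",u,v)
E
```

```text
scene handle 79 [567.7  48.3 143.5] mid [567.3  48.3] len 95.1 ang -175.4 zmax 146.6
 case 8353 ((548.0224609375, 252.75982666015625), (184.02850341796875, 464.9241027832031), 4.898464679718018) 107.1
 nut 78 [ 466.  -185.5  109.5]
 drum circ ((459.5975646972656, -182.2348175048828), 107.90271759033203) [53.8 62.3 84.3]
 nut px 275.06410256410254 190.83333333333334
side handle 67 [563.2  45.8 139.8] mid [562.7  45.8] len 95.9 ang -176.0 zmax 146.2
 case 3220 ((546.6573486328125, 250.07229614257812), (184.2229766845703, 472.0274353027344), 5.021969318389893) 107.8
 nut 86 [ 455.2 -193.   107.5]
 drum circ ((455.7831115722656, -186.57305908203125), 107.34693908691406) [51.8 63.  83.7]
 nut px 302.13953488372096 209.97674418604652
```

```bash
python3 - <<'E'
import pickle
from h import *
for n in("scene","side"):
    d=pickle.load(open(n+".pkl","rb"));W=cloud(d);m=np.isfinite(W[...,0])&(W[...,2]>80)&(W[...,1]<-250)&(W[...,0]>250)&(W[...,0]<900)&(W[...,1]>-650)
    P=W[m];h,a,b=np.histogram2d(P[:,0],P[:,1],bins=[range(250,901,50),range(-650,-249,50)])
    print("x rows 250.. / y cols -650..");print(h.astype(int))
plan([525,-180,221],np.radians(94.9))
E
```

```text
x rows 250.. / y cols -650..
[[   0    0    0    0    0    0    0    0]
 [   0    0    0    0    0    0    0    0]
 [ 405    0    0    0    0    0    0    0]
 [ 903    3  226  175  115    0    0    0]
 [ 885   15  786  915  358    0    0    0]
 [ 855    0    0    0    0    0    0    0]
 [1086    0    0   96    0    0    0    0]
 [1157    0   13  858   61    0    0    0]
 [ 971    0    0    0    0    0    0    0]
 [   0    0    0    0    0    0    0   18]
 [   0    0    0    0    0    0    0  102]
 [   0    0    0    0    0    0    0    9]
 [   0    0    0    0    0    0    0    0]]
x rows 250.. / y cols -650..
[[  0   0   0   0   0   0   0   0]
 [  0   0   0   0   0   0   0   0]
 [303   0   0   0   0   0   0   0]
 [433  39 614 409  61   0   0   0]
 [421  27 298 284  34   0   0   0]
 [416   0   0   0   0   0   0   0]
 [404   0  36 323   0   0   0   0]
 [394   0 315 322   2   0   0   0]
 [145   0   0   0   0   0   0   0]
 [  0   0   0   0   0   0   0  25]
 [  0   0   0   0   0   0   0  79]
 [  0   0   0   0   0   0   0   7]
 [  0   0   0   0   0   0   0   0]]
t 0.15 tcp [237.3 550.8 221.8] F [ 0.   0.5 -0.6] w 1.0 q6 -0.06 shift [-553.4 -557.4    1.6] turn z -0.492 tilt [-0.0007 -0.0013]
```

```bash
python3 -m pendant '[[[0,0,-0.15,-70,-70,0,0],[0,0,-0.3,-138,-138,0,0],[0,0,-0.49,-208,-208,0,0],[0,0,-0.49,-276,-277,0,0],[0,0,-0.49,-346,-347,0,0],[0,0,-0.49,-414,-416,0,0],[0,0,-0.49,-484,-486,0,0],[0,0,-0.49,-553,-557,0,0]]]' 20
python3 - <<'E'
from h import *
plan([525,-180,140],np.radians(94.9))
E
```

```text
time: 1.15
tool_pos: [419.8, 88.4, 222.6]
orientation: [-0.042, 0.999, 0.0, 0.0]
contact_force: [1.8, 1.2, 0.2]
width: 0.999
t 1.15 tcp [419.8  88.4 222.6] F [1.8 1.2 0.2] w 0.999 q6 -1.53 shift [ -82.4 -276.2   82.6] turn z -0.002 tilt [0.0005 0.0001]
```

```bash
python3 -m pendant '[[[0,0,0,-16,-55,0,0],[0,0,0,-33,-110,0,0],[0,0,0,-50,-165,0,0],[0,0,0,-66,-220,20,0],[0,0,0,-82,-276,50,0],[0,0,0,-82,-276,82,0],[0,0,0,-82,-276,82,0],[0,0,0,-82,-276,82,0]]]'
python3 - <<'E'
from cell import r
import pickle
from h import *
plan([525,-180,140],np.radians(94.9))
s=r.observe();d=r.capture("wrist");p=(s["tool_pos"],s["orientation"]);pickle.dump((d,p),open("nut.pkl","wb"))
Z=d["image"][:,:,::-1];W=cloud(d,p)
M=np.isfinite(W[...,0])&(W[...,2]>117)&(W[...,2]<130)&(np.hypot(W[...,0]-457,W[...,1]+186)<40)
v,u=np.where(M);print("axle",M.sum(),W[M].mean(0),u.mean(),v.mean())
u0,v0=int(u.mean()),int(v.mean())
c=Z[max(0,v0-60):v0+60,max(0,u0-70):u0+70];print(u0,v0)
a=cv2.resize(c,None,fx=4,fy=4,interpolation=cv2.INTER_CUBIC)
cv2.imwrite("pics/nut1.png",a)
E
```

```text
time: 2.15
tool_pos: [524.5, -177.5, 142.1]
orientation: [-0.042, 0.999, -0.0, 0.001]
contact_force: [-0.2, 0.8, 0.4]
width: 1.002
t 2.15 tcp [ 524.5 -177.5  142.1] F [-0.2  0.8  0.4] w 1.002 q6 -2.04 shift [-0.3 -2.5  2.1] turn z -0.002 tilt [ 0.0012 -0.0004]
axle 938 [ 457.57626619 -182.30470034  121.87794364] 327.90831556503196 128.80916844349682
327 128
```

View pics/nut1.png

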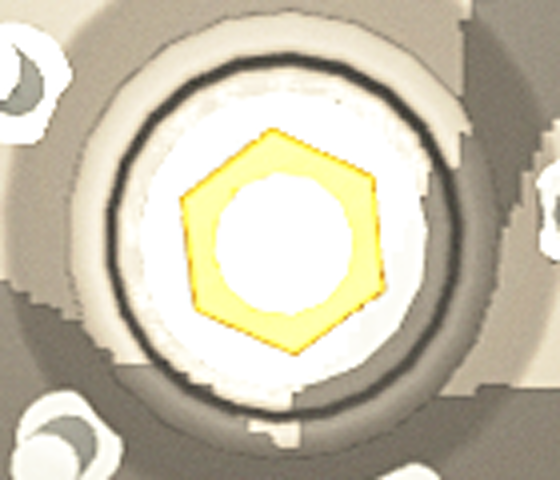

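The hub nut is sharp: its corners in the 4x crop are at about (272,128), (375,178), (385,290), (296,354), (196,310) and (180,198), with the axle end at the centre. Next I'll fit the hexagon.

```bash
cat >> h.py <<'E'
def hexfit(pts,af):
    """fit hexagon of given across-flats to boundary points: centre, flat angle (deg, mod 60), af, rms"""
    from scipy.optimize import least_squares
    def f(q):
        v=pts-q[:2];t=np.arctan2(v[:,1],v[:,0])-q[2];t=(t+np.pi/6)%(np.pi/3)-np.pi/6
        return np.hypot(*v.T)*np.cos(t)-q[3]/2
    c=pts.mean(0);b=min((least_squares(f,[*c,a,af],loss="soft_l1",f_scale=.5) for a in np.radians([0,15,30,45])),key=lambda s:s.cost)
    return b.x[:2].round(2),round(np.degrees(b.x[2])%60,2),b.x[3].round(2),np.sqrt((f(b.x)**2).mean()).round(2)
E
python3 - <<'E'
import pickle
from h import *
d,p=pickle.load(open("nut.pkl","rb"))
hsv=cv2.cvtColor(d["image"],cv2.COLOR_RGB2HSV)
m=((hsv[...,0]>12)&(hsv[...,0]<35)&(hsv[...,1]>70)).astype(np.uint8);m[:68]=0;m[188:]=0;m[:,:257]=0;m[:,397:]=0
cs,_=cv2.findContours(m,cv2.RETR_EXTERNAL,cv2.CHAIN_APPROX_NONE);c=max(cs,key=cv2.contourArea)[:,0]
c=cv2.convexHull(c)[:,0] if False else c
for h in(111,114): print(h,hexfit(np.array([ray(d,u,v,h,p)[:2] for u,v in c]),30))
W=cloud(d,p);
for lo,hi in((117,130),(108,116),(94,99)):
    M=np.isfinite(W[...,0])&(W[...,2]>lo)&(W[...,2]<hi)&(np.hypot(W[...,0]-457.5,W[...,1]+182.5)<45)
    print(lo,M.sum(),cv2.minEnclosingCircle(W[M][:,:2].astype(np.float32)),W[M].mean(0).round(1))
plan([567,46,220],np.radians(94.9))
E
```

```text
111 (array([ 457.49, -182.66]), np.float64(40.97), np.float64(28.97), np.float64(0.19))
114 (array([ 457.47, -182.66]), np.float64(40.97), np.float64(28.52), np.float64(0.18))
117 938 ((457.6568298339844, -182.30995178222656), 9.96583080291748) [ 457.6 -182.3  121.9]
108 1250 ((457.4877014160156, -182.44808959960938), 17.11661720275879) [ 457.3 -182.4  113.6]
94 3292 ((457.6242980957031, -182.37945556640625), 35.8820915222168) [ 455.8 -182.5   95.8]
t 2.2 tcp [ 524.8 -177.5  142.8] F [ 0.9 -0.8  1.7] w 1.003 q6 -2.04 shift [-61.  219.1 -77.3] turn z -0.001 tilt [ 0.0027 -0.001 ]
```

```bash
python3 -m pendant '[[[0,0,0,0,0,-50,0],[0,0,0,-15,50,-60,0],[0,0,0,-30,110,-60,0],[0,0,0,-45,165,-60,0],[0,0,0,-59,220,-60,0],[0,0,0,-59,220,-20,0],[0,0,0,-59,220,20,0],[0,0,0,-59,220,20,0]]]'
python3 -m pendant '[[[0,0,0,0,0,0,0.5],[0,0,0,0,0,0,1],[0,0,0,0,0,0,1],[0,0,0,0,0,0,1],[0,0,0,0,0,0,1],[0,0,0,0,0,0,1],[0,0,0,0,0,0,1],[0,0,0,0,0,0,1]]]' 20
python3 - <<'E'
from h import *
plan([565,47,122],np.radians(94.9))
E
```

```text
time: 3.2
tool_pos: [563.1, 47.2, 119.1]
orientation: [-0.042, 0.999, 0.0, -0.002]
contact_force: [0.5, -0.2, 0.6]
width: 0.998
time: 4.2
tool_pos: [564.6, 46.7, 120.6]
orientation: [-0.042, 0.999, 0.0, -0.0]
contact_force: [0.1, 0.9, -0.9]
width: 0.136
t 4.2 tcp [564.6  46.7 120.6] F [ 0.1  0.9 -0.9] w 0.136 q6 -1.63 shift [-0.4  0.2 -1.4] turn z -0.002 tilt [-0.0002  0.0009]
```

```bash
python3 -m pendant '[[[0,0,0,0,20,0,1],[0,0,0,0,45,0,1],[0,0,0,0,70,0,1],[0,0,0,0,95,0,1],[0,0,0,0,120,0,1],[0,0,0,0,145,0,1],[0,0,0,0,165,0,1],[0,0,0,0,175,0,1]]]'
python3 -m pendant '[[[0,0,0,0,6,0,1],[0,0,0,0,10,0,1],[0,0,0,0,14,0,1],[0,0,0,0,18,0,1],[0,0,0,0,21,0,1],[0,0,0,0,24,0,1],[0,0,0,0,27,0,1],[0,0,0,0,30,0,1]]]'
```

```text
time: 5.2
tool_pos: [549.6, 222.0, 120.6]
orientation: [-0.042, 0.999, -0.0, -0.0]
contact_force: [-1.6, -2.8, 1.4]
width: 0.134
time: 6.2
tool_pos: [547.2, 250.2, 120.5]
orientation: [-0.041, 0.999, -0.0, -0.001]
contact_force: [-5.5, -2.4, 1.6]
width: 0.136
```

```bash
python3 -m pendant '[[[0,0,0,0,1.5,0,1],[0,0,0,0,3,0,1],[0,0,0,0,4.5,0,1],[0,0,0,0,6,0,1],[0,0,0,0,7.5,0,1],[0,0,0,0,9,0,1],[0,0,0,0,10,0,1],[0,0,0,0,10,0,1]]]'
python3 - <<'E'
from h import *
plan([547,252,122],np.radians(94.9))
E
```

```text
time: 7.2
tool_pos: [546.8, 254.5, 120.5]
orientation: [-0.039, 0.999, -0.005, -0.001]
contact_force: [-6.4, -20.5, 3.9]
width: 0.134
t 7.2 tcp [546.8 254.5 120.5] F [ -6.4 -20.5   3.9] w 0.134 q6 -1.27 shift [ 0.  -2.5 -1.5] turn z -0.007 tilt [-0.0023 -0.0101]
```

```bash
python3 -m pendant '[[[0,0,0,0,-4,0,1],[0,0,0,0,-4,0,0],[0,0,0,0,-4,0,0],[0,0,0,0,-4,0,0],[0,0,0,0,-4,-40,0],[0,0,0,-30,-55,-70,0],[0,0,0,-68,-120,-70,0],[0,0,0,-68,-120,-70,0]]]'
python3 - <<'E'
from cell import r
import pickle
from h import *
plan([625,143,190],np.radians(94.9))
s=r.observe();d=r.capture("wrist");p=(s["tool_pos"],s["orientation"]);pickle.dump((d,p),open("bay.pkl","wb"))
Z=d["image"][:,:,::-1];cv2.imwrite("pics/bay.png",Z)
W=cloud(d,p);m=np.isfinite(W[...,0])&(W[...,2]>85)&(W[...,2]<105)&(abs(W[...,0]-557)<70)&(abs(W[...,1]-137)<95)
n,l,st,ce=cv2.connectedComponentsWithStats(m.astype(np.uint8))
for i in range(1,n):
    if st[i,4]>150: print(st[i],ce[i].round(1),W[l==i].mean(0).round(1))
E
```

```text
time: 8.2
tool_pos: [626.3, 143.8, 190.7]
orientation: [-0.04, 0.999, -0.0, 0.0]
contact_force: [0.1, 0.7, -0.8]
width: 0.894
t 8.2 tcp [626.3 143.8 190.7] F [ 0.1  0.7 -0.8] w 0.894 q6 -1.48 shift [ 1.3 -0.7  0.7] turn z -0.006 tilt [ 0.001  -0.0005]
[ 235  105   42   43 1310] [255.  126.2] [562.3  81.   96.8]
[ 304  105   40   43 1233] [323.4 125.9] [557.7 135.7  97.1]
[ 370  107   45   38 1289] [392.1 125.5] [553.  190.5  96.8]
```

View pics/bay.png

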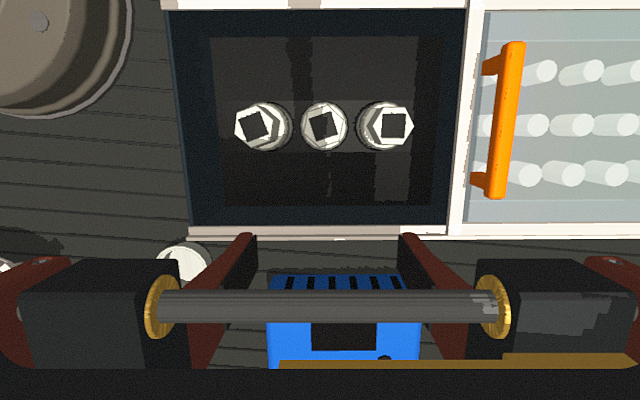

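The bay is clear. Three sockets stand at pixels (255,126), (323,126) and (392,125), and the orange handle is at (508,120), at the open end. Next I'll fit the hex tops.

```bash
python3 - <<'E'
import pickle
from h import *
d,p=pickle.load(open("bay.pkl","rb"));W=cloud(d,p)
m=(np.isfinite(W[...,0])&(abs(W[...,2]-97)<5)&(abs(W[...,0]-557)<70)&(abs(W[...,1]-137)<95)).astype(np.uint8)
cs,_=cv2.findContours(m,cv2.RETR_EXTERNAL,cv2.CHAIN_APPROX_NONE)
for c in cs:
    if cv2.contourArea(c)>300: print(hexfit(np.array([ray(d,u,v,97,p)[:2] for u,v in c[:,0]]),30))
m=(np.isfinite(W[...,0])&(W[...,2]>108)&(W[...,2]<116))
s=m&(W[...,1]>30)&(W[...,1]<220)
for n,k in(("-x",W[...,0]<500),("+x",W[...,0]>600)):
    P=W[s&k];
    if len(P)>50: print(n,len(P),np.degrees(np.arctan(np.polyfit(P[:,1],P[:,0],1)[0])).round(2),P[:,0].min(),P[:,0].max())
E
```

```text
(array([553.2 , 190.91]), np.float64(3.81), np.float64(29.11), np.float64(0.26))
(array([557.9 , 135.72]), np.float64(23.06), np.float64(29.09), np.float64(0.2))
(array([562.59,  80.56]), np.float64(23.67), np.float64(29.36), np.float64(0.22))
+x 959 -4.9 637.3189830530316 657.6578461426893
```

```bash
python3 - <<'E'
from h import *
plan([562.6,80.6,66],np.radians(23.67))
E
```

```text
t 8.25 tcp [626.2 143.5 190.1] F [-0.5 -0.5 -0.9] w 0.933 q6 -1.48 shift [ 68.4 -57.5 124.2] turn z 1.237 tilt [ 0.0001 -0.0009]
```

```bash
python3 -m pendant '[[[0,0,0.18,10,-8,0,0.3],[0,0,0.36,20,-17,0,0.3],[0,0,0.54,30,-25,0,0.3],[0,0,0.72,40,-34,0,0.3],[0,0,0.9,50,-42,0,0.3],[0,0,1.08,60,-50,20,0.3],[0,0,1.237,68.4,-57.5,50,0.3],[0,0,1.237,68.4,-57.5,60,0.3]]]' 45
python3 - <<'E'
from h import *
plan([562.6,80.6,66],np.radians(23.67))
E
```

```text
time: 9.25
tool_pos: [559.5, 84.5, 128.4]
orientation: [0.544, 0.839, -0.001, -0.002]
contact_force: [0.4, -0.2, 1.4]
width: 0.7
t 9.25 tcp [559.5  84.5 128.4] F [ 0.4 -0.2  1.4] w 0.7 q6 -0.33 shift [-4.9  1.4 62.4] turn z 0.006 tilt [-0.0035  0.0002]
```

```bash
python3 -m pendant '[[[0,0,0,0,0,0,0.3],[0,0,0,0,0,15,0.3],[0,0,0,0,0,30,0.3],[0,0,0,0,0,45,0.3],[0,0,0,0,0,60,0.3],[0,0,0,0,0,64,0.3],[0,0,0,0,0,64,0.3],[0,0,0,0,0,64,0.3]]]'
python3 - <<'E'
from h import *
plan([562.6,80.6,66],np.radians(23.67))
E
```

```text
time: 10.25
tool_pos: [561.6, 83.6, 67.5]
orientation: [0.545, 0.838, 0.0, 0.0]
contact_force: [-0.4, -0.4, -0.4]
width: 0.698
t 10.25 tcp [561.6  83.6  67.5] F [-0.4 -0.4 -0.4] w 0.698 q6 -0.33 shift [-3.2 -0.3  1.5] turn z 0.004 tilt [0.0013 0.0001]
```

```bash
python3 -m pendant '[[[0,0,0.004,-3,0,1,0.3],[0,0,0.004,-3,0,1,0.3],[0,0,0.004,-3,0,1,1],[0,0,0.004,-3,0,1,1],[0,0,0.004,-3,0,1,1],[0,0,0.004,-3,0,1,1],[0,0,0.004,-3,0,1,1],[0,0,0.004,-3,0,1,1]]]' 45
python3 - <<'E'
from h import *
plan([562.6,80.6,66],np.radians(23.67))
plan([457.5,-182.5,200],np.radians(40.97))
E
```

```text
time: 11.25
tool_pos: [562.4, 80.9, 65.7]
orientation: [0.547, 0.837, 0.0, -0.0]
contact_force: [-0.2, 0.7, -0.3]
width: 0.335
t 11.25 tcp [562.4  80.9  65.7] F [-0.2  0.7 -0.3] w 0.335 q6 -0.33 shift [-0.3  0.  -0.3] turn z -0.0 tilt [0.     0.0001]
t 11.25 tcp [562.4  80.9  65.7] F [-0.2  0.7 -0.3] w 0.335 q6 -0.33 shift [-199.1 -201.8 -134.3] turn z -0.302 tilt [0.     0.0001]
```

```bash
python3 -m pendant '[[[0,0,0,0,0,-40,1],[0,0,0,0,0,-90,1],[0,0,0,0,0,-134,1],[0,0,-0.06,-40,-40,-134,1],[0,0,-0.12,-80,-81,-134,1],[0,0,-0.18,-120,-121,-134,1],[0,0,-0.24,-160,-161,-134,1],[0,0,-0.302,-199,-202,-134,1]]]'
python3 -m pendant '[[[0,0,0,0,0,0,1],[0,0,0,0,0,0,1],[0,0,0,0,0,0,1],[0,0,0,0,0,0,1],[0,0,0,0,0,0,1],[0,0,0,0,0,0,1],[0,0,0,0,0,0,1],[0,0,0,0,0,0,1]]]'
python3 - <<'E'
from cell import r
import pickle
from h import *
for i in range(3):
    plan([457.5,-182.5,145],np.radians(40.97)); d=r.capture("wrist")
E
```

```text
time: 12.25
tool_pos: [455.9, -183.8, 198.4]
orientation: [0.414, 0.91, -0.0, -0.001]
contact_force: [-0.2, -0.0, -5.7]
width: 0.339
time: 13.25
tool_pos: [457.3, -182.5, 199.7]
orientation: [0.415, 0.91, -0.0, 0.0]
contact_force: [0.6, 0.2, -4.8]
width: 0.34
t 13.25 tcp [ 457.3 -182.5  199.7] F [ 0.6  0.2 -4.8] w 0.34 q6 -1.16 shift [-0.1  0.2 54.7] turn z -0.0 tilt [ 0.0001 -0.    ]
t 13.3 tcp [ 457.3 -182.5  199.7] F [ 1.   0.9 -4.9] w 0.338 q6 -1.16 shift [-0.1  0.2 54.7] turn z -0.0 tilt [-0. -0.]
t 13.35 tcp [ 457.3 -182.5  199.7] F [ 0.6 -0.3 -4.9] w 0.336 q6 -1.16 shift [-0.1  0.2 54.7] turn z -0.0 tilt [-0. -0.]
```

```bash
python3 -m pendant '[[[0,0,0,0,0,14,1],[0,0,0,0,0,26,1],[0,0,0,0,0,28,1],[0,0,0,0,0,30,1],[0,0,0,0,0,32,1],[0,0,0,0,0,34,1],[0,0,0,0,0,36,1],[0,0,0,0,0,38,1]]]'
python3 - <<'E'
from h import *
plan([457.5,-182.5,144.5],np.radians(40.97))
E
```

```text
time: 14.4
tool_pos: [457.3, -182.3, 161.6]
orientation: [0.415, 0.91, 0.0, -0.0]
contact_force: [0.3, 1.2, -4.1]
width: 0.339
t 14.4 tcp [ 457.3 -182.3  161.6] F [ 0.3  1.2 -4.1] w 0.339 q6 -1.16 shift [-0.3  0.  17.1] turn z 0.0 tilt [0.0001 0.0004]
```

```bash
python3 -m pendant '[[[0,0,0,0,0,3,1],[0,0,0,0,0,6,1],[0,0,0,0,0,9,1],[0,0,0,0,0,12,1],[0,0,0,0,0,14,1],[0,0,0,0,0,16,1],[0,0,0,0,0,17,1],[0,0,0,0,0,18,1]]]'
python3 - <<'E'
from h import *
plan([457.5,-182.5,143.7],np.radians(40.97))
E
```

```text
time: 15.4
tool_pos: [457.3, -182.4, 143.7]
orientation: [0.415, 0.91, 0.0, -0.0]
contact_force: [-0.2, 2.5, -3.0]
width: 0.338
t 15.4 tcp [ 457.3 -182.4  143.7] F [-0.2  2.5 -3. ] w 0.338 q6 -1.16 shift [-0.2  0.1  0. ] turn z -0.0 tilt [0.0001 0.0002]
```

```bash
python3 -m pendant '[[[0,0,0,0,0,0.5,1],[0,0,0,0,0,0.8,1],[0,0,0,0,0,1.1,1],[0,0,0,0,0,1.4,1],[0,0,0,0,0,1.7,1],[0,0,0,0,0,2,1],[0,0,0,0,0,2,1],[0,0,0,0,0,2,1]]]'
python3 - <<'E'
from cell import r
from h import *
plan([457.5,-182.5,143.7],np.radians(40.97))
s=r.observe();d=r.capture("wrist");W=cloud(d,(s["tool_pos"],s["orientation"]))
m=np.isfinite(W[...,0])&(np.hypot(W[...,0]-457.5,W[...,1]+182.5)<14)
print("socket top z",np.percentile(W[m][:,2],[5,25,50,75,95]).round(1),m.sum())
a=d["image"][:,:,::-1]
e=r.capture("side")["image"][:,:,::-1]
b=cv2.resize(e[60:260,220:420],(400,400),interpolation=cv2.INTER_CUBIC)
cv2.imwrite("pics/seat.png",np.hstack([cv2.resize(a,None,fx=.6,fy=.6),cv2.resize(b,(240,240))]))
cv2.imwrite("pics/seat.png",np.hstack([a[:,120:520],b]))
E
```

```text
time: 16.4
tool_pos: [457.3, -182.4, 143.6]
orientation: [0.415, 0.91, 0.0, 0.001]
contact_force: [-3.9, 4.8, 6.6]
width: 0.34
t 16.4 tcp [ 457.3 -182.4  143.6] F [-3.9  4.8  6.6] w 0.34 q6 -1.16 shift [-0.2  0.1 -0.1] turn z 0.0 tilt [ 0.0012 -0.0005]
socket top z [173.9 174.8 175.3 175.7 176.3] 1980
```

View pics/seat.png

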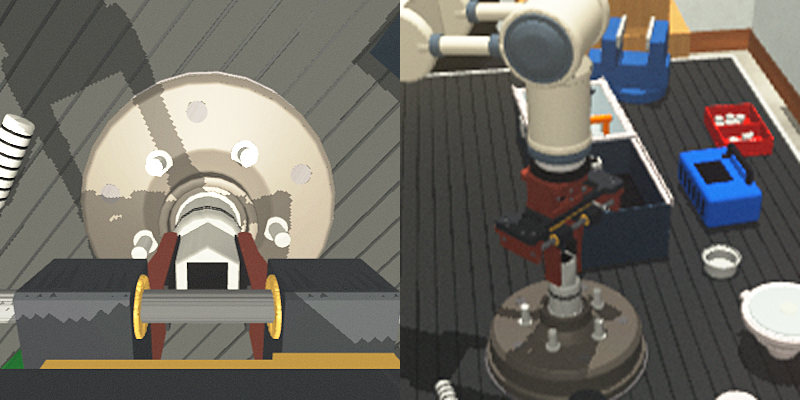

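The wrist half shows the socket held in the jaws at (208,270), with the round skirt down in the hub bore. Its top is 175 mm up, which is 90 + 85, so it is seated. The side half shows the gripper vertical over the hub. Before handing in, I'll check that the cover is still open and the other two sockets are standing.

```bash
python3 - <<'E'
from cell import r
import pickle
from h import *
def hand(W,img):
    hsv=cv2.cvtColor(img,cv2.COLOR_RGB2HSV).astype(int);H,S,V=np.moveaxis(hsv,2,0)
    m=(H<18)&(H>6)&(S>170)&(V>150)&(W[...,2]>130)&(W[...,2]<155)&(W[...,0]>450)&(W[...,0]<680)&(abs(W[...,1]-150)<150)
    return m.sum(),np.median(W[m],0).round(1)
d,p=pickle.load(open("bay.pkl","rb"));print("wrist view",hand(cloud(d,p),d["image"]))
d0=pickle.load(open("scene.pkl","rb"));d=r.capture("scene");W=cloud(d);print("scene before/now",hand(cloud(d0),d0["image"]),hand(W,d["image"]))
for x,y in((553.2,190.9),(557.9,135.7),(562.6,80.6)):
    m=(np.hypot(W[...,0]-x,W[...,1]-y)<14)&(W[...,2]>85);print(m.sum(),W[m].mean(0).round(1) if m.any() else "empty")
E
```

```text
wrist view (np.int64(860), array([546.4, 250.7, 144.5]))
scene before/now (np.int64(86), array([565.9,  48.4, 143.6])) (np.int64(105), array([552.2, 252.4, 143.7]))
79 [553.8 188.8  95.7]
81 [558.5 134.2  96. ]
0 empty
```

```bash
python3 - <<'E'
import pickle
from h import *
d,p=pickle.load(open("bay.pkl","rb"));print(p)
hsv=cv2.cvtColor(d["image"],cv2.COLOR_RGB2HSV).astype(int);H,S,V=np.moveaxis(hsv,2,0);W=cloud(d,p)
m=(H<18)&(H>6)&(S>150)&(W[...,2]>142)&(W[...,2]<155)&(W[...,0]>450)&(W[...,0]<680)
P=W[m];print(len(P),np.percentile(P[:,2],[1,25,50,75,99]).round(1))
r_=cv2.minAreaRect(P[:,:2].astype(np.float32));print("bar top rect",r_)
# aluminium/edge profile along case y through the bar region, case frame
a=np.radians(4.9);ex=np.array([np.cos(a),np.sin(a)]);ey=np.array([-ex[1],ex[0]])
v0=126
for u in range(400,560,4): print(u,d["image"][70,u].tolist(),W[70,u].round(1).tolist(), end=" | ")
E
```

```text
(array([626.26995654, 143.8436063 , 190.73797783]), array([-3.99504222e-02,  9.99201514e-01, -2.75131040e-04,  4.72311293e-04]))
974 [142.1 143.4 144.4 145.2 146.6]
bar top rect ((547.2565307617188, 254.1642608642578), (98.79035186767578, 12.307526588439941), 4.911964416503906)
400 [50, 48, 48] [498.6, 205.6, 25.8] | 404 [47, 44, 42] [498.3, 209.5, 25.8] | 408 [51, 51, 47] [498.2, 213.1, 26.9] | 412 [48, 47, 49] [497.7, 217.3, 25.8] | 416 [38, 32, 31] [497.4, 221.2, 25.8] | 420 [36, 32, 35] [497.2, 225.0, 26.3] | 424 [29, 29, 26] [496.7, 229.0, 25.6] | 428 [21, 19, 23] [496.8, 232.4, 27.6] | 432 [32, 28, 27] [496.0, 237.0, 25.1] | 436 [24, 17, 18] [495.7, 240.9, 25.3] | 440 [30, 31, 31] [495.7, 244.3, 26.9] | 444 [26, 27, 31] [495.7, 247.6, 28.5] | 448 [25, 30, 33] [497.4, 247.9, 38.8] | 452 [28, 35, 38] [498.9, 248.4, 47.9] | 456 [26, 31, 35] [500.6, 248.4, 57.8] | 460 [65, 62, 60] [502.1, 248.3, 67.3] | 464 [255, 249, 235] [510.5, 234.6, 110.6] | 468 [253, 249, 242] [510.9, 236.2, 113.8] | 472 [255, 254, 247] [510.2, 240.1, 111.4] | 476 [194, 182, 165] [510.0, 242.9, 111.5] | 480 [
[... 152 characters left out ...]
, 126.9] | 496 [125, 59, 2] [512.8, 247.9, 130.6] | 500 [139, 69, 19] [514.3, 246.3, 139.2] | 504 [201, 92, 14] [515.0, 246.5, 143.6] | 508 [254, 159, 0] [515.2, 248.1, 145.4] | 512 [254, 175, 24] [515.2, 250.0, 146.4] | 516 [254, 170, 0] [514.7, 253.4, 144.8] | 520 [254, 160, 0] [515.0, 254.5, 147.2] | 524 [209, 222, 221] [507.0, 278.2, 110.3] | 528 [213, 218, 212] [506.4, 281.9, 108.8] | 532 [212, 218, 210] [506.6, 283.8, 110.5] | 536 [224, 226, 220] [506.3, 286.8, 110.4] | 540 [234, 236, 227] [505.9, 290.2, 109.5] | 544 [235, 237, 228] [505.4, 294.0, 108.1] | 548 [235, 237, 229] [505.7, 295.2, 110.8] | 552 [234, 237, 230] [505.1, 299.1, 109.3] | 556 [230, 232, 225] [505.1, 301.5, 110.1] |
```

```bash
python3 - <<'E'
from cell import r
import cv2
d=r.capture("scene");cv2.imwrite("pics/sc2.png",cv2.resize(d["image"][60:220,320:520,::-1],(750,600),interpolation=cv2.INTER_CUBIC))
E
```

```text
(no output)
```

View pics/sc2.png

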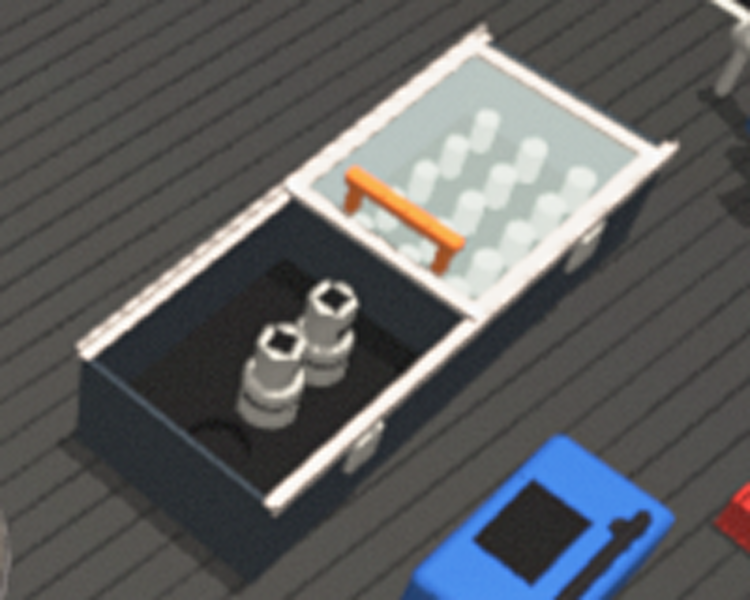

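The crop shows the cover fully back over the fixed pane. The two other sockets are upright at (325,330) and (275,375), and the emptied pocket is at (220,435). The bar's fitted centre (547.3, 254.2) matches where the arm met the end stop (546.8, 254.5).

```bash
python3 - <<'E'
from cell import r
from h import *
plan([457.5,-182.5,143.7],np.radians(40.97)); r.job_done()
E
```

```text
t 16.6 tcp [ 457.4 -182.4  143.7] F [-4.8  4.7  6.1] w 0.341 q6 -1.16 shift [-0.2  0.1 -0. ] turn z 0.0 tilt [ 0.0014 -0.0005]
the job is handed in; nothing more can be done
```

The job is handed in at about 16.6 s of the 72 s. The first socket I tried, from the pocket at the case's -y end, was the right one and is fully home on the nut, still gripped. Because it fitted, I never moved the other two; they were always in their pockets.

- **Cover:** I slid it until it met the end stop, with about 20 N on the wrist. The bar's fitted centre is 0.5 mm from that stop position. Rougher median readings gave 2–4 mm less; I put that down to seeing mostly the near side of the bar.
- **Socket:** Its top measured 175 mm, which is 90 + 85 as expected. Tool tilt is about 0.0015 rad, and it sits within 0.2 mm of the measured nut axis. The press downwards is light, about 10 N.
- **Other sockets:** Both stand upright in the last scene view, tops about 96 mm up.
- **Rest of the shelf:** I touched nothing else on purpose, but I did not re-measure those objects.

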